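# Set the bar on the whistle rack and lift the clean whistle with tongs

### The job

Get the whistle drying rack ready: lay the steel hanging bar across the drip tray's two forked posts so that it lies down in both forks; set it down, do not drop it. Then take the spring tongs, close them on the freshly disinfected orange whistle (only the tongs may touch it, never the gripper), lift it off the drain pan without letting it fall and hold it up over the drip tray, clear above the bar, and finish while still holding it still there in the tongs. Leave the green whistle and the other things on the shelf where they are.

Things in the scene. Friction and masses are not known exactly. Their poses are not given: they have to be found in the camera images.
- rack: Fixed drying rack: steel drip tray 116 x 212 mm (x by y), rim 18 mm high, two steel posts in it at y = -80 and +80 mm, 6 mm thick (y), 24 mm wide (x), 105 mm high. Each ends in a fork: slot along y, 14 mm wide (x), floor 80 mm above the shelf, straight to 94 mm, flared above. Origin: centre of the underside. The bar's place: along y, axis 85 mm up. Left or right of the pan.
- bar: Hanging bar: round steel rod, 10 mm diameter, along its own y axis, with a black square rubber cap 20 x 20 x 8 mm at each end (196 mm over all; 180 mm clear between the caps, which go outside the posts with 7 mm play each side). Origin: middle of the rod, on its axis. Starts lying on the shelf, axis 10 mm up. About 120 g.
- pan: Fixed drain pan, 108 x 176 mm (x by y), flat perforated steel top without a rim, 60 mm above the shelf. Origin: centre of its underside. The two whistles lie on it side by side, about 90 mm apart, 34 to 50 mm in from the edge that faces the robot.
- whistle: Orange whistle lying on its flat side: drum 24 mm diameter, 20 mm high, axis upright; mouthpiece 9 mm wide reaching 40 mm from the drum's axis along its own +x (at y = 3 to 12 mm, outer side flush with the drum), pointing roughly away from the robot; small split ring at -x. Origin: on the drum's axis, at the underside. About 20 g.
- green_whistle: A green whistle of the same shape, the neighbour on the pan, to be left there. Origin: on the drum's axis, underside.
- tong_rest: Fixed white tong rest: base 160 x 94 x 4 mm with two cross rails along y, 8 mm thick, tops 22 mm above the shelf, at x = -65 and +55 mm, their ends turned up 6 mm. Origin: centre of its underside. It stands on the other side of the pan than the rack.
- tongs: Steel spring tongs, 198 mm long, 110 g, lying on their side across the rest's rails: both arms in a level plane, tips away from the robot. Origin: on the hinge at the rear end, at the underside; +x along the midline to the tips, z up along the hinge axis. The arms are 20 mm high (z = 0 to 20) and move symmetrically about the midline, closing about the hinge.
- tongs_grip (a point): Best place to grip: on the tongs' midline between the two black sleeves (60 mm long, along x), 90 mm ahead of the hinge, 10 mm above the underside, near the centre of mass. Over the sleeves: 53 mm wide at rest, 37 mm with the arms parallel. The spring pushes out with 3 N here at rest, 8 N when parallel, so tongs squeezed a little (to about 46 mm) can be carried open.
- tongs_tip (a point): On the tongs' midline, between the middles of the two rubber tip pads (32 mm long, 20 mm high, 5 mm thick), 182 mm ahead of the hinge, 10 mm above the underside. Gap between the pads: about 57 mm at rest, 42 mm with 46 mm over the sleeves, 24 mm (the whistle's drum) with the arms parallel.
- tong_left: Left arm of the tongs (+y side), origin at the hinge. Its own x axis runs along the midline at rest and turns inward as it closes, by 0.092 rad when the arms are parallel.
- tong_right: Right arm of the tongs (-y side), mirror of the left one.
- flask: Bystander: stainless flask, 72 mm diameter, 237 mm high. Origin: centre of its underside.
- snow_brush: Bystander: yellow snow brush, about 400 mm long, lying along its y at the far edge, 42 mm high. Origin: at its underside.
- paperweight: Bystander: grey stone paperweight, 62 mm diameter, 32 mm high. Origin: centre of its underside.
- disinfectant: Bystander: white disinfectant bottle, 56 mm diameter, 150 mm high. Origin: centre of its underside.
- mug: Bystander: white mug, 78 mm diameter, 90 mm high. Origin: centre of its underside.

How it is judged:
On the way, in this order (a step that is already met when the one before it is completed fails the run):
1. the bar lies in both forks of the rack, let go (z of bar in the frame of rack between 0.081 and 0.089 m and x of bar in the frame of rack between -0.005 and 0.005 m and y of bar in the frame of rack between -0.012 and 0.012 m and angle between the y axis of bar and the y axis of rack, either way round below 0.05 rad and contact force between bar and the fingers below 0.05 N), for 0.3 s.
2. the orange whistle is lifted off the pan between the tips of the tongs (contact force between whistle and tong_left above 0.4 N and contact force between whistle and tong_right above 0.4 N and contact force between each of tong_left, tong_right and the fingers above 0.5 N and contact force between whistle and pan below 0.02 N and contact force between tongs and tong_rest below 0.05 N and contact force between tongs and pan below 0.05 N and height (world z) of whistle above 0.072 m), for 0.2 s.
At the end, for the whole second after the job is handed in: Bar at rest in both forks (centred within 5 mm across, 12 mm along, axis 81 to 89 mm up, 0.05 rad), let go; orange whistle still, pinched by both tong arms in the gripper, touching nothing else, over the tray, underside 100 mm or more up; tongs free of all else; green one within 12 mm (all of step 1 and contact force between whistle and tong_left above 0.4 N and contact force between whistle and tong_right above 0.4 N and contact force between each of tong_left, tong_right and the fingers above 0.5 N and contact force between whistle and pan below 0.02 N and contact force between tongs and tong_rest below 0.05 N and contact force between tongs and pan below 0.05 N and contact force between whistle and the fingers below 0.02 N and contact force between whistle and the arm below 0.02 N and contact force between whistle and rack below 0.02 N and contact force between whistle and bar below 0.02 N and contact force between tongs and rack below 0.05 N and contact force between tongs and bar below 0.05 N and x of whistle in the frame of rack between -0.055 and 0.055 m and y of whistle in the frame of rack between -0.1 and 0.1 m and height (world z) of whistle above 0.1 m and linear speed of whistle below 0.05 m/s and linear speed of bar below 0.03 m/s and distance of green_whistle from where it was at the start of the episode below 0.012 m); the arm keeps its last pose, push and grip.
It fails at once if the gripper or arm touches the orange whistle (contact force between whistle and the fingers above 0.2 N or contact force between whistle and the arm above 0.2 N).
It fails at once if the orange whistle falls off the pan or out of the tongs (height (world z) of whistle below 0.045 m).
It fails at once if the bar is dropped (falls free of the fingers faster than 0.6 m/s) (linear speed of bar above 0.6 m/s and contact force between bar and the fingers below 0.01 N).
It fails at once if the green whistle is pushed more than 20 mm (distance of green_whistle from where it was at the start of the episode above 0.02 m).
It fails at once if a bystander (flask, snow brush, paperweight, bottle, mug) is moved more than 30 mm (distance of any of flask, snow_brush, paperweight, disinfectant, mug from where it was at the start of the episode above 0.03 m).
It also fails if it takes over 72 s, if anything falls off the work surface, if the arm or the gripper's body presses on something with over 40 N, if the wrist force passes 120 N, or if a joint passes its speed limit or range.

### The arm

A 6-joint arm with a two-finger parallel gripper is mounted at the origin on the work surface. World frame = base frame: x ahead of the robot, y to its left, z up, the work surface at z = 0. Lengths are in m, angles in rad, forces in N, time in s.
With the tool pointing down it reaches from about 0.35 to 0.975 m from the base axis. Payload 4.9 kg.
Tool frame: the origin (TCP) lies on the mounting face of the last link; the fingertips stand 173 mm ahead of it and the grasp point (between the pads) lies 155 mm ahead of it; z points along the fingers, y is the direction in which the jaws open and shut (so a half turn about z gives the same grasp; the last joint's range is limited). The gripper opens to 85 mm and grips with 20 to 120 N. Pads are 22 mm wide; open, the fingers measure 114 mm over their backs; the gripper's body (76 mm by 85 mm) begins 54 mm behind the grasp point. The pads swing forward as they close: fully open they stand 13 mm farther back than shut.
Start: joints at [1.084, 0.053, 1.613, -0, 1.476, -0.119], TCP at [0.225, 0.583, 0.405] pointing down, gripper open.
Joint ranges: [-3.01, 3.01], [-1.01, 2.22], [0.06, 2.58], [-1.02, 4.17], [0.09, 2.62], [-3.14, 3.14]. Speed limits (rad/s): [2.57, 2.57, 3.14, 3.14, 3.14, 3.14].

### API

Orientations are given as a unit quaternion [w, x, y, z].
In Python, from plant import manip gives the robot as it stands.
- The arm moves only by the tool play_rows, never from a script. Its argument "increments" is a list of rows, each an object with "offset": the shift along the tool's x, y, z in mm, a list of three; "twist": the turn about the tool's z in rad; "grip": the opening, from 0 (shut) to 1 (fully open). In form: [{"offset": [dx, dy, dz], "twist": twist, "grip": grip}, ...]. A call has 1 to 5 rows; each row is the pose to reach, as a shift and turn from the pose commanded when the call began, along the tool's axes at that moment; what a row does not reach only later rows make up. A row lasts 1/12 s, in which the tool goes at most 41.7 mm and 7.16 degrees, less where a joint would pass 70% of its speed; a pose out of reach is approached as far as the arm can. A call with a gripper value outside its range is refused whole. The fingers move at their own pace and stop on an object; the grip force is fixed at half the most. Time passes only in rows, so rows that repeat a pose let the fingers close. It gives the time, the measured TCP pose, the force and the opening at its end, in the units of the state.
- manip.state(): the state, without advancing time (a new reading comes with each control period).
- manip.grab_frame(name): name is "scene" or "top" or "wrist"; returns the picture (420x560x3 uint8, blue, green, red); there is no depth.
- manip.get_calibration(name): a dict with "fx", "fy", "cx", "cy" (pixels), "k1" (the pictures are not rectified: a ray, as slopes to the right and down, at radius r is drawn at 1 + k1 r^2 times it, then the intrinsics apply), "T" (4x4, takes a point from camera to world coordinates). Camera axes: x right, y down, z forward; pixel columns grow to the right and rows downward; lengths in m; the calibration is good to about 2 mm. A picture is of the moment at which its call begins: read the wrist's pose just before it. get_calibration takes no time and is no camera call; for the wrist camera it gives the pose at the moment of the call.
- manip.job_done(): hands the job in, once; it reports no verdict.
Trained networks look in the newest picture that a camera, given by its name, has taken for a name from the list of things; names that differ only in an ending like _2 or _b are one class to them, and where a whole thing is asked for, a point or a joint stands for the part that bears it (a point fixed in the world has none). Each returns a list of dicts, best first, with "p" (0 to 1); they miss things now and then, are a little off and sometimes report something else, mostly with a low value. They report only what shows in the picture. A call takes as long as a camera call.
- manip.boxes_of(query, camera): "xyz" ([x, y, z] in m, in the coordinates of the camera as it stood for that picture, good to about 4 mm: the middle of the surface that is visible of it).
- manip.tip_of(query, camera): "xyz" ([x, y, z] in m, in the coordinates of the camera as it stood for that picture, good to about 4 mm: a listed point, or the origin of a listed thing).
The state is a dict: "time": time; "joint_pos": joint angles; "joint_vel": joint speeds; "joint_efforts": joint torques, N m; "tool_pos": TCP position; "tool_rot": TCP orientation; "contact_force": force on the tool from outside, world axes, zero at the start; "ft_torque": the same for the moment, N m; "gripper_width": opening from 0.0 (shut) to 1.0 (fully open).
Only numpy, scipy, OpenCV 4.12 (cv2) and the standard library are available. Lean on these libraries where they do the work, as an engineer would, in place of code of your own. Each camera call takes 0.05 s, during which the arm holds its last target. There are 200 camera calls.

## Working session

There is one attempt and no reset: what is moved stays moved. The work goes in short steps, Python scripts to look and compute and a tool call to move; the robot and the scene stay as the last step left them, time stands still between calls to the robot, and variables do not carry over. Pictures are saved under pics/ and viewed, about 8 in all and at most 12, crops included, and the job is handed in when it is done.

Besides the shell and the picture viewer there is one more tool, called as a command line: name --argument value ..., lists and objects as JSON in quotes. play_rows: Moves the arm, as the interface text tells. Its arguments: {"type":"object","properties":{"increments":{"type":"array"}},"required":["increments"]}

```bash
mkdir -p pics; ls; cat > h.py <<'E'
import numpy as np, cv2
from plant import manip
from scipy.spatial.transform import Rotation as R
def rot(q): return R.from_quat([q[1],q[2],q[3],q[0]]).as_matrix()
def w(cam,p,T=None):
    T=np.array(manip.get_calibration(cam)["T"]) if T is None else T
    return T[:3,:3]@np.array(p)+T[:3,3]
def ray(cam,u,v,z,c=None):
    c=c or manip.get_calibration(cam); T=np.array(c["T"])
    a=np.array([(u-c["cx"])/c["fx"],(v-c["cy"])/c["fy"]]); s=a.copy()
    for _ in range(20): s=a/(1+c["k1"]*(s@s))
    d=T[:3,:3]@np.array([s[0],s[1],1]); o=T[:3,3]
    return o+d*(z-o[2])/d[2]
def shot(cam,name):
    f=manip.grab_frame(cam); cv2.imwrite(f"pics/{name}.png",f); return f
def find(names,cam,kinds=("tip","box")):
    for n in names:
        for k in kinds:
            r=(manip.tip_of if k=="tip" else manip.boxes_of)(n,cam)
            print(cam,n,k,[(round(d["p"],2),np.round(w(cam,d["xyz"]),4).tolist()) for d in r[:2]])
E
python3 - <<'E'
from h import *
s=manip.state(); print(s)
a=shot("top","top0"); 
find(["rack","bar","pan","whistle","green_whistle","tong_rest","tongs","tongs_grip","tongs_tip"],"top",("tip",))
b=shot("scene","sc0")
find(["rack","bar","whistle","green_whistle","tongs","tongs_grip","tongs_tip","pan"],"scene",("tip",))
E
```

```text
pics
{'time': 0.0, 'joint_pos': array([ 1.08398747e+00,  5.33354133e-02,  1.61429195e+00, -6.11606813e-05,
        1.47601734e+00, -1.19005994e-01]), 'joint_vel': array([ 0.00011918, -0.00012795, -0.00255348,  0.00149096,  0.00131043,
        0.00017327]), 'joint_efforts': array([ 2.38701623e-04, -3.93666637e+01, -3.70184469e+01,  5.51233597e-05,
        6.80884783e-03, -2.90797334e-05]), 'tool_pos': array([0.22460878, 0.58295209, 0.40347719]), 'tool_rot': array([-2.77005328e-04,  1.82863625e-01,  9.83137753e-01, -9.88393294e-04]), 'contact_force': array([-0.80802959, -0.46160496,  0.57842718]), 'ft_torque': array([ 0.06377337, -0.00618889, -0.02339322]), 'gripper_width': 1.000695790523524}
top rack tip [(0.65, [0.5187, 0.2967, 0.0047]), (0.56, [0.3918, -0.3192, 0.0167])]
top bar tip [(0.5, [0.435, 0.0196, 0.0121])]
top pan tip [(0.5, [0.3881, -0.3195, 0.0224])]
top whistle tip [(0.57, [0.5977, -0.0111, 0.057]), (0.4, [0.5207, 0.3021, 0.0033])]
top green_whistle tip [(0.6, [0.7025, -0.1993, 0.0004]), (0.46, [0.6041, 0.0764, 0.0578])]
top tong_rest tip [(0.58, [0.4854, -0.3111, 0.0011]), (0.23, [0.5189, 0.3012, 0.0022])]
top tongs tip [(0.69, [0.3876, -0.319, 0.0198]), (0.37, [0.6056, 0.0294, -0.0001])]
top tongs_grip tip [(0.81, [0.4713, -0.3138, 0.033])]
top tongs_tip tip [(0.86, [0.5714, -0.3048, 0.0313])]
scene rack tip [(0.97, [0.5121, 0.2996, 0.0039]), (0.66, [0.7818, 0.0098, 0.0006])]
scene bar tip [(0.7, [0.436, 0.0175, 0.0124])]
scene whistle tip [(0.71, [0.6096, 0.0769, 0.0577]), (0.48, [0.604, -0.0106, 0.0619])]
scene green_whistle tip [(0.49, [0.6069, 0.0742, 0.0601])]
scene tongs tip [(0.78, [0.3853, -0.3225, 0.0225])]
scene tongs_grip tip [(0.94, [0.4774, -0.3165, 0.0315]), (0.73, [0.4355, 0.0166, 0.0115])]
scene tongs_tip tip [(0.68, [0.5655, -0.3093, 0.0392]), (0.67, [0.4347, 0.0199, 0.0139])]
scene pan tip [(0.8, [0.6109, 0.0285, -0.0022])]
```

View pics/top0.png

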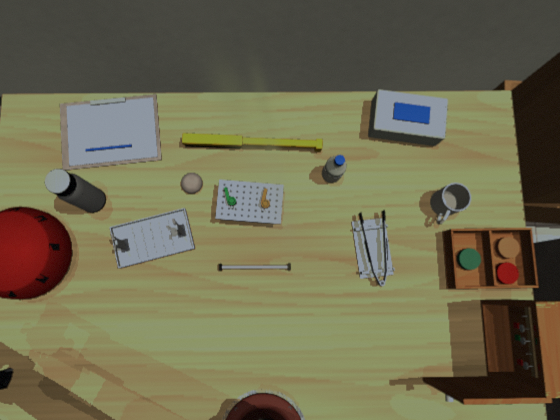

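View pics/sc0.png

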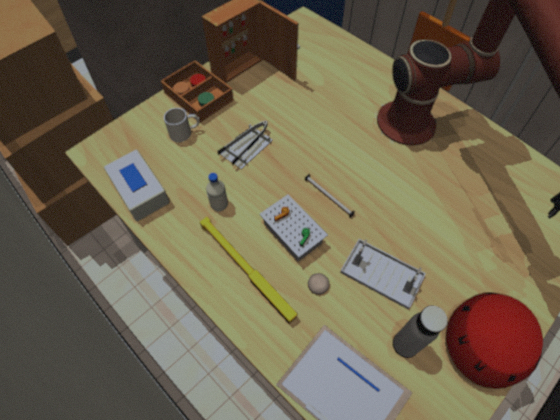

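Both views agree: the rack is on the left (forks around 122,244 and 178,231 in top), with the pan in the middle (green at 230,199, orange at 265,200). The bar is at (255,267), along y, and the tongs are on the right at (370,250). Next I'll work out the move over the rack.

```bash
cat >> h.py <<'E'
def plan(pos,tyaw):
    """target TCP pos, world heading (deg) of tool y (mod 180) -> tool-frame offset mm, twist"""
    s=manip.state(); M=rot(s["tool_rot"]); p=s["tool_pos"]
    off=M.T@(np.array(pos)-p)*1000
    cur=np.degrees(np.arctan2(M[1,1],M[0,1]))
    d=(tyaw-cur+90)%180-90   # world ccw; tool z down -> twist = -d
    print("t",round(s["time"],2),"pos",p.round(4),"yaw_y",round(cur,2),"j6",s["joint_pos"][5].round(2),"F",s["contact_force"].round(1),"g",round(s["gripper_width"],3))
    print("  off",off.round(1),"twist",round(-np.radians(d),4),"(",round(-d,1),"deg)")
E
python3 - <<'E'
from h import *
c=manip.get_calibration("wrist"); s=manip.state(); M=rot(s["tool_rot"]); T=np.array(c["T"])
print("cam in tool",(M.T@(T[:3,3]-s["tool_pos"])).round(3)); print((M.T@T[:3,:3]).round(2)); print(c["fx"])
for a,b in [((122,244),(178,231))]:
    A=ray("top",*a,.1);B=ray("top",*b,.1);print(A,B,np.degrees(np.arctan2(*(A-B)[[1,0]])))
A=ray("top",220,267,.01);B=ray("top",290,267,.01);print(A,B)
plan([0.50,0.28,0.42],103)
E
```

```text
cam in tool [ 0.07  -0.001  0.031]
[[ 0.   -0.96 -0.28]
 [ 1.    0.   -0.  ]
 [ 0.   -0.28  0.96]]
344.6057762045848
[0.49380044 0.35521626 0.1       ] [0.52543297 0.21328437 0.1       ] 102.56423365975863
[0.43630194 0.11283838 0.01      ] [ 0.43367335 -0.07868649  0.01      ]
t 0.95 pos [0.2247 0.5832 0.4047] yaw_y 68.93 j6 -0.12 F [-0.  -0.9  1. ] g 0.998
  off [-365.9 -183.9  -15.3] twist -0.5946 ( -34.1 deg)
```

play_rows --increments '[{"offset": [-36, -18, 0], "twist": 0.1, "grip": 1}, {"offset": [-73, -36, -2], "twist": 0.2, "grip": 1}, {"offset": [-110, -55, -4], "twist": 0.3, "grip": 1}, {"offset": [-146, -73, -6], "twist": 0.4, "grip": 1}, {"offset": [-183, -92, -8], "twist": 0.49, "grip": 1}]'

```text
time: 1.37
tool_pos: [0.3631, 0.4301, 0.413]
tool_rot: [0.0, 0.418, 0.909, 0.0]
contact_force: [0.1, 0.3, -0.9]
gripper_width: 1.002
```

play_rows --increments '[{"offset": [-41, 1, -2], "twist": 0.1, "grip": 1}, {"offset": [-82, 2, -3], "twist": 0.2, "grip": 1}, {"offset": [-123, 3, -4], "twist": 0.3, "grip": 1}, {"offset": [-164, 4, -6], "twist": 0.4, "grip": 1}, {"offset": [-204, 5, -8], "twist": 0.49, "grip": 1}]'

```text
time: 1.78
tool_pos: [0.5006, 0.2786, 0.421]
tool_rot: [0.0, 0.626, 0.78, 0.0]
contact_force: [0.1, 1.1, 0.4]
gripper_width: 0.999
```

play_rows --increments '[{"offset": [0, 0, 0], "twist": 0, "grip": 1}, {"offset": [0, 0, 0], "twist": 0, "grip": 1}, {"offset": [0, 0, 0], "twist": 0, "grip": 1}]'

```text
time: 2.03
tool_pos: [0.4995, 0.2806, 0.4206]
tool_rot: [-0.0, 0.624, 0.781, -0.0]
contact_force: [0.5, 0.9, 0.7]
gripper_width: 0.998
```

```bash
python3 - <<'E'
from h import *
import json
c=manip.get_calibration("wrist"); json.dump({k:(v.tolist() if hasattr(v,'tolist') else v) for k,v in c.items()},open("rack.json","w"))
shot("wrist","rack1"); find(["rack"],"wrist",("tip","box"))
plan([0.435,0.018,0.30],-0.8)
E
```

```text
wrist rack tip [(0.64, [0.6274, 0.465, 0.002])]
wrist rack box [(0.59, [0.5151, 0.3071, 0.0051])]
t 2.18 pos [0.4988 0.2816 0.4206] yaw_y 12.91 j6 0.16 F [-0.7  0.6 -0.1] g 0.998
  off [-242.7 -121.   120.6] twist 0.2393 ( 13.7 deg)
```

View pics/rack1.png

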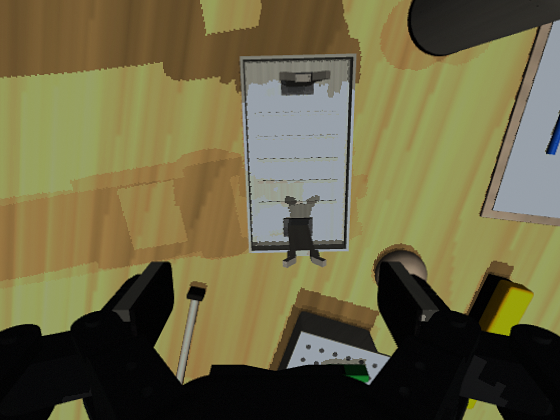

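The tray's rim corners are at (240,57), (354,55), (348,250) and (251,250). The near fork's horns are around (304,262), with the far fork at about (302,75). The bar's end cap is at (196,293).

```bash
python3 - <<'E'
from h import *
import json
c=json.load(open("rack.json"))
P=[ray("wrist",u,v,.018,c)[:2] for u,v in [(240,57),(354,55),(348,250),(251,250)]]
print(np.round(P,4)); print("centre",np.mean(P,0), "sizes",[np.linalg.norm(P[i]-P[(i+1)%4]).round(4) for i in range(4)])
d=(P[0]+P[1]-P[2]-P[3]); print("yaw",np.degrees(np.arctan2(d[1],d[0]))-90)
n=ray("wrist",304,262,.105,c)[:2]
for v in (70,75,80,85):
  f=ray("wrist",302,v,.105,c)[:2]
  print(v,n,f,(n+f)/2,np.linalg.norm(f-n),np.degrees(np.arctan2(*(f-n)[::-1]))-90)
print("barcap",ray("wrist",196,293,.02,c))
im=cv2.imread("pics/rack1.png"); cv2.imwrite("pics/rack1c.png",cv2.resize(im[40:280,225:375],None,fx=2.5,fy=2.5,interpolation=cv2.INTER_CUBIC))
E
```

```text
[[0.439  0.3859]
 [0.5489 0.4127]
 [0.6017 0.2102]
 [0.4917 0.1851]]
centre [0.52032925 0.29846258] sizes [np.float64(0.1131), np.float64(0.2092), np.float64(0.1129), np.float64(0.2076)]
yaw 14.671350724181735
70 [0.53879475 0.22244794] [0.49773751 0.37866508] [0.51826613 0.30055651] 0.16152242000824696 14.725540569738527
75 [0.53879475 0.22244794] [0.49861396 0.37518939] [0.51870435 0.29881867] 0.15793811262366939 14.738537111502055
80 [0.53879475 0.22244794] [0.49949748 0.37168476] [0.51914611 0.29706635] 0.15432402057653002 14.752333862929959
85 [0.53879475 0.22244794] [0.50038813 0.36815092] [0.51959144 0.29529943] 0.1506798844719052 14.766998921639924
barcap [0.43866548 0.11678675 0.02      ]
```

View pics/rack1c.png

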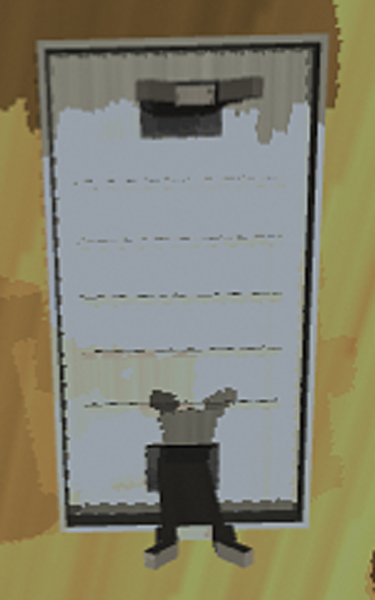

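play_rows --increments '[{"offset": [-35, -17, 15], "twist": 0.05, "grip": 1}, {"offset": [-70, -35, 30], "twist": 0.1, "grip": 1}, {"offset": [-105, -52, 45], "twist": 0.15, "grip": 1}, {"offset": [-140, -70, 60], "twist": 0.2, "grip": 1}, {"offset": [-170, -85, 80], "twist": 0.24, "grip": 1}]'

```text
time: 2.6
tool_pos: [0.4534, 0.0955, 0.3411]
tool_rot: [0.001, 0.713, 0.701, 0.001]
contact_force: [0.9, -1.1, -0.1]
gripper_width: 1.006
```

play_rows --increments '[{"offset": [0, 0, 0], "twist": 0, "grip": 1}, {"offset": [0, 0, 0], "twist": 0, "grip": 1}, {"offset": [0, 0, 0], "twist": 0, "grip": 1}]'

```text
time: 2.85
tool_pos: [0.4543, 0.0968, 0.3413]
tool_rot: [0.0, 0.713, 0.702, 0.001]
contact_force: [0.1, -0.4, 0.7]
gripper_width: 0.999
```

```bash
python3 - <<'E'
from h import *
import json
c=manip.get_calibration("wrist"); json.dump({k:(v.tolist() if hasattr(v,'tolist') else v) for k,v in c.items()},open("bar.json","w"))
shot("wrist","bar1"); find(["bar"],"wrist",("tip","box"))
plan([0.435,0.018,0.177],-0.8)
E
```

```text
wrist bar tip [(0.65, [0.4401, 0.0154, 0.01])]
wrist bar box [(0.57, [0.4376, 0.0261, 0.0153])]
t 3.0 pos [0.4548 0.0972 0.3421] yaw_y -0.82 j6 0.06 F [0.3 0.2 0.8] g 0.998
  off [-79.5 -19.1 165. ] twist -0.0004 ( -0.0 deg)
```

View pics/bar1.png

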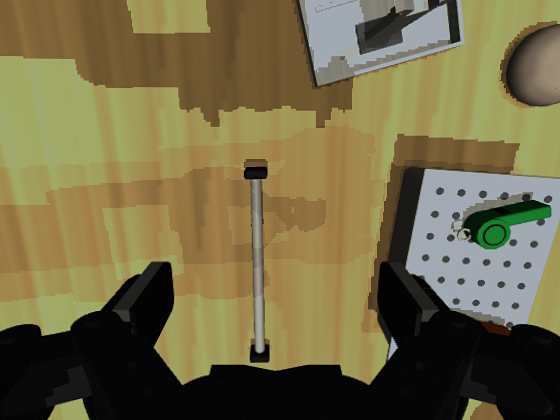

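The crop puts both forks' centres on the line u≈303-304. In bar1 the rod runs from (256,180) to (260,343), with its caps at (256,171) and (260,352).

```bash
python3 - <<'E'
from h import *
import json
c=json.load(open("bar.json"))
a=ray("wrist",256.5,181,.012,c);b=ray("wrist",260,343,.012,c)
print(a,b,(a+b)/2,np.linalg.norm(a-b),np.degrees(np.arctan2(*(a-b)[[1,0]])))
c=json.load(open("rack.json"))
n=ray("wrist",303.5,261.5,.105,c)[:2]
for u in (303,305.5):
  f=ray("wrist",u,75,.105,c)[:2];print((n+f)/2,np.degrees(np.arctan2(*(f-n)[::-1]))-90)
m=(a+b)/2; h=np.degrees(np.arctan2(*(a-b)[[1,0]]))-90
plan([m[0],m[1],0.21],h); plan([m[0],m[1],0.177],h)
E
```

```text
[0.43809086 0.10309784 0.012     ] [ 0.4367293  -0.06431194  0.012     ] [0.43741008 0.01939295 0.012     ] 0.1674153198329773 89.53402045639945
[0.51880156 0.29909181] 14.29583710781823
[0.51974282 0.29930469] 13.593372182119026
t 3.0 pos [0.4548 0.0972 0.3421] yaw_y -0.82 j6 0.06 F [0.3 0.2 0.8] g 0.998
  off [-78.1 -16.6 132. ] twist -0.0063 ( -0.4 deg)
t 3.0 pos [0.4548 0.0972 0.3421] yaw_y -0.82 j6 0.06 F [0.3 0.2 0.8] g 0.998
  off [-78.1 -16.7 165. ] twist -0.0063 ( -0.4 deg)
```

play_rows --increments '[{"offset": [-30, -6, 20], "twist": 0, "grip": 1}, {"offset": [-60, -12, 40], "twist": 0, "grip": 1}, {"offset": [-79, -17, 70], "twist": -0.006, "grip": 1}, {"offset": [-79, -17, 100], "twist": -0.006, "grip": 1}, {"offset": [-79, -17, 125], "twist": -0.006, "grip": 1}]'

```text
time: 3.42
tool_pos: [0.4362, 0.0172, 0.215]
tool_rot: [0.0, 0.711, 0.703, 0.0]
contact_force: [0.3, 0.0, -0.2]
gripper_width: 1.001
```

play_rows --increments '[{"offset": [0, 0, 15], "twist": 0, "grip": 0.8}, {"offset": [0, 0, 30], "twist": 0, "grip": 0.6}, {"offset": [0, 0, 39], "twist": 0, "grip": 0.4}, {"offset": [0, 0, 39], "twist": 0, "grip": 0.2}, {"offset": [0, 0, 39], "twist": 0, "grip": 0}]'

```text
time: 3.83
tool_pos: [0.4365, 0.0177, 0.1771]
tool_rot: [0.0, 0.711, 0.704, 0.0]
contact_force: [1.2, 0.2, 0.7]
gripper_width: 0.298
```

play_rows --increments '[{"offset": [0, 0, 0], "twist": 0, "grip": 0}, {"offset": [0, 0, 0], "twist": 0, "grip": 0}, {"offset": [0, 0, 0], "twist": 0, "grip": 0}, {"offset": [0, 0, 0], "twist": 0, "grip": 0}, {"offset": [0, 0, 0], "twist": 0, "grip": 0}]'

```text
time: 4.25
tool_pos: [0.4369, 0.0173, 0.1782]
tool_rot: [0.001, 0.711, 0.703, 0.001]
contact_force: [0.6, 1.6, 5.4]
gripper_width: 0.08
```

play_rows --increments '[{"offset": [0, 0, -10], "twist": 0, "grip": 0}, {"offset": [0, 0, -35], "twist": 0, "grip": 0}, {"offset": [0, 0, -70], "twist": 0, "grip": 0}, {"offset": [0, 0, -105], "twist": 0, "grip": 0}, {"offset": [0, 0, -130], "twist": 0, "grip": 0}]'

```text
time: 4.67
tool_pos: [0.4358, 0.0171, 0.3097]
tool_rot: [0.001, 0.711, 0.703, 0.0]
contact_force: [0.7, 0.1, -0.6]
gripper_width: 0.086
```

```bash
python3 - <<'E'
from h import *
plan([0.5195,0.299,0.33],14)
E
```

```text
t 4.67 pos [0.4358 0.0171 0.3097] yaw_y -0.64 j6 -0.12 F [ 0.7  0.1 -0.6] g 0.086
  off [282.8  80.6 -20.4] twist -0.2555 ( -14.6 deg)
```

play_rows --increments '[{"offset": [28, 8, -5], "twist": -0.025, "grip": 0}, {"offset": [56, 16, -10], "twist": -0.05, "grip": 0}, {"offset": [85, 24, -15], "twist": -0.075, "grip": 0}, {"offset": [113, 32, -20], "twist": -0.1, "grip": 0}, {"offset": [141, 40, -20], "twist": -0.128, "grip": 0}]'

```text
time: 5.08
tool_pos: [0.4776, 0.159, 0.3279]
tool_rot: [0.001, 0.664, 0.748, 0.0]
contact_force: [0.5, -0.3, -1.2]
gripper_width: 0.085
```

play_rows --increments '[{"offset": [30, 13, 0], "twist": -0.03, "grip": 0}, {"offset": [60, 26, 0], "twist": -0.06, "grip": 0}, {"offset": [90, 38, 0], "twist": -0.09, "grip": 0}, {"offset": [117, 50, 0], "twist": -0.11, "grip": 0}, {"offset": [135, 58, 0], "twist": -0.128, "grip": 0}]'

```text
time: 5.5
tool_pos: [0.5192, 0.3007, 0.3265]
tool_rot: [-0.0, 0.614, 0.789, -0.0]
contact_force: [-0.3, -0.9, -0.4]
gripper_width: 0.087
```

play_rows --increments '[{"offset": [0, 0, 0], "twist": 0, "grip": 0}, {"offset": [0, 0, 0], "twist": 0, "grip": 0}, {"offset": [0, 0, 0], "twist": 0, "grip": 0}]'

```text
time: 5.75
tool_pos: [0.519, 0.298, 0.3262]
tool_rot: [-0.0, 0.616, 0.788, -0.001]
contact_force: [0.3, 0.4, -2.0]
gripper_width: 0.087
```

```bash
python3 - <<'E'
from h import *
import json
c=manip.get_calibration("wrist"); json.dump({k:(v.tolist() if hasattr(v,'tolist') else v) for k,v in c.items()},open("rack2.json","w"))
f=shot("wrist","rack2"); find(["bar","rack"],"wrist",("tip","box"))
plan([0.5195,0.299,0.33],14)
E
```

```text
wrist bar tip [(0.9, [0.5208, 0.2935, 0.1584])]
wrist bar box [(0.73, [0.5068, 0.3477, 0.1597])]
wrist rack tip [(0.73, [0.5162, 0.2962, 0.0031])]
wrist rack box [(0.78, [0.5141, 0.3215, 0.008])]
t 6.0 pos [0.5193 0.2977 0.3268] yaw_y 13.96 j6 0.15 F [-0.9 -0.4 -0.7] g 0.083
  off [ 1.2  0.5 -3.2] twist -0.0006 ( -0.0 deg)
```

View pics/rack2.png

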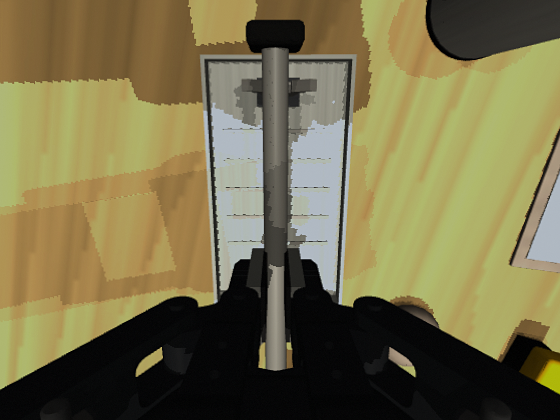

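The far fork's horns are at (242,85) and (316,85). The far rim corners are at (202,56) and (355,56), and the rod runs (275,55) to (277,200).

```bash
python3 - <<'E'
from h import *
import json
c=json.load(open("rack2.json"))
f=cv2.imread("pics/rack2.png")
a=ray("wrist",275.5,60,.159,c);b=ray("wrist",276,200,.159,c);print("rod",a,b,np.degrees(np.arctan2(*(a-b)[[1,0]]))-90)
print("cap far end (z.169 outer ~)",ray("wrist",276,20,.169,c))
k=ray("wrist",279,85,.105,c); print("fork",k, "width",ray("wrist",242,85,.105,c)-ray("wrist",316,85,.105,c))
P=[ray("wrist",u,56,.018,c) for u in (202,355)]; print(P, np.mean(P,0),np.linalg.norm(P[0]-P[1]))
# rod line distance at fork in rod frame
y=(a-b)[:2]; y/=np.linalg.norm(y); x=np.array([y[1],-y[0]]); print("fork x offset from rod",(k[:2]-a[:2])@x,"along",(k[:2]-a[:2])@y)
print("rimcentre offset",(np.mean(P,0)[:2]-a[:2])@x,"corner dir",np.degrees(np.arctan2(*(P[1]-P[0])[[1,0]])))
hsv=cv2.cvtColor(f,cv2.COLOR_BGR2GRAY)
for v in (120,160,200,240): print(v,hsv[v,195:235].tolist(),hsv[v,325:370].tolist())
E
```

```text
rod [0.49772086 0.38067401 0.159     ] [0.51080014 0.32935085 0.159     ] 14.297035744310122
cap far end (z.169 outer ~) [0.49524658 0.39126407 0.169     ]
fork [0.50080018 0.37561973 0.105     ] width [-0.03733958 -0.00934245  0.        ]
[array([0.44012225, 0.38596523, 0.018     ]), array([0.54995967, 0.41343018, 0.018     ])] [0.49504096 0.39969771 0.018     ] 0.11321917887341498
fork x offset from rod 0.0017357978400218115 along -0.005658183040723541
rimcentre offset 0.0021009837523523448 corner dir 14.038989095324144
120 [153, 152, 152, 150, 151, 149, 151, 148, 164, 181, 184, 188, 148, 32, 34, 50, 89, 150, 188, 185, 184, 183, 183, 183, 183, 183, 183, 183, 183, 184, 184, 183, 183, 184, 183, 183, 183, 183, 183, 183] [138, 143, 144, 145, 147, 148, 147, 143, 143, 141, 144, 146, 151, 149, 150, 186, 185, 186, 189, 191, 57, 33, 33, 60, 145, 138, 137, 142, 159, 159, 158, 159, 160, 160, 160, 160, 158, 159, 159, 160, 161, 164, 166, 169, 170]
160 [129, 128, 130, 131, 132, 135, 137, 140, 143, 144, 151, 172, 185, 187, 161, 51, 29, 35, 53, 124, 189, 185, 183, 183, 183, 182, 183, 184, 162, 114
[... 423 characters left out ...]
83, 182, 183, 184, 182, 182, 183, 182, 180, 178, 178] [183, 183, 183, 183, 183, 183, 183, 184, 183, 183, 183, 185, 183, 178, 173, 130, 29, 29, 64, 160, 187, 185, 181, 154, 155, 154, 155, 155, 153, 153, 155, 155, 156, 156, 156, 156, 155, 156, 152, 152, 151, 149, 147, 145, 144]
240 [130, 131, 134, 136, 137, 135, 134, 135, 134, 135, 134, 133, 133, 132, 130, 148, 179, 180, 163, 83, 27, 34, 50, 119, 186, 183, 181, 178, 176, 175, 177, 182, 183, 184, 185, 185, 185, 185, 186, 187] [176, 125, 187, 184, 184, 183, 183, 184, 183, 183, 182, 178, 176, 135, 31, 25, 73, 192, 186, 182, 167, 153, 153, 152, 151, 152, 151, 151, 151, 153, 153, 153, 155, 154, 155, 155, 155, 157, 158, 158, 160, 159, 160, 159, 158]
```

```bash
python3 - <<'E'
from h import *
import json
c=json.load(open("rack2.json"))
a=ray("wrist",275.5,60,.159,c);b=ray("wrist",276,200,.159,c)
y=(a-b)[:2]; y/=np.linalg.norm(y); x=np.array([y[1],-y[0]])
m=[]
for v,l,r in [(120,203,353),(160,205.5,350.5),(200,208,348),(240,210.5,346)]:
  L=ray("wrist",l,v,.018,c)[:2];Rr=ray("wrist",r,v,.018,c)[:2];q=(L+Rr)/2;m.append(q);print(np.linalg.norm(L-Rr).round(4),((q-a[:2])@x).round(4),((q-a[:2])@y).round(4))
d=m[0]-m[-1];print(np.degrees(np.arctan2(d[1],d[0]))-90)
g=cv2.cvtColor(cv2.imread("pics/rack2.png"),cv2.COLOR_BGR2GRAY)
for v in (65,100,150,200): print(v,g[v,258:296].tolist())
E
```

```text
0.1169 0.0017 -0.0267
0.1168 0.0016 -0.0579
0.1166 0.0015 -0.0913
0.1167 0.0017 -0.127
14.315014100322031
65 [149, 149, 153, 131, 44, 65, 77, 83, 86, 91, 94, 98, 103, 108, 112, 121, 129, 136, 127, 119, 113, 107, 102, 98, 95, 92, 87, 82, 73, 60, 78, 158, 158, 159, 157, 154, 150, 148]
100 [33, 33, 34, 32, 41, 62, 72, 80, 86, 90, 94, 98, 102, 107, 109, 112, 126, 132, 127, 120, 111, 107, 102, 97, 94, 91, 87, 81, 72, 59, 40, 36, 39, 37, 37, 36, 38, 36]
150 [183, 183, 184, 187, 168, 40, 64, 77, 84, 88, 93, 96, 99, 104, 108, 112, 118, 124, 121, 115, 110, 107, 101, 97, 94, 91, 85, 79, 66, 66, 105, 124, 125, 123, 138, 187, 184, 183]
200 [180, 180, 180, 182, 177, 126, 34, 48, 53, 55, 62, 80, 83, 86, 87, 89, 91, 96, 94, 93, 92, 89, 86, 83, 81, 77, 75, 67, 58, 59, 81, 80, 77, 113, 188, 181, 178, 177]
```

play_rows --increments '[{"offset": [1, 1, 10], "twist": 0, "grip": 0}, {"offset": [1.5, 1.8, 25], "twist": 0, "grip": 0}, {"offset": [1.5, 1.8, 40], "twist": 0, "grip": 0}, {"offset": [1.5, 1.8, 50], "twist": 0, "grip": 0}, {"offset": [1.5, 1.8, 55], "twist": 0, "grip": 0}]'

```text
time: 6.42
tool_pos: [0.52, 0.3, 0.269]
tool_rot: [-0.001, 0.616, 0.788, -0.002]
contact_force: [-0.5, -0.1, -2.4]
gripper_width: 0.084
```

play_rows --increments '[{"offset": [0, 0, 3], "twist": 0, "grip": 0}, {"offset": [0, 0, 6], "twist": 0, "grip": 0}, {"offset": [0, 0, 9], "twist": 0, "grip": 0}, {"offset": [0, 0, 12], "twist": 0, "grip": 0}, {"offset": [0, 0, 12], "twist": 0, "grip": 0}]'

```text
time: 6.83
tool_pos: [0.5208, 0.3005, 0.2596]
tool_rot: [0.0, 0.615, 0.788, -0.0]
contact_force: [-0.1, 0.4, -2.0]
gripper_width: 0.079
```

```bash
python3 - <<'E'
from h import *
import json
c=manip.get_calibration("wrist"); json.dump({k:(v.tolist() if hasattr(v,'tolist') else v) for k,v in c.items()},open("rack3.json","w"))
f=shot("wrist","rack3")
plan([0.5195,0.299,0.2525],14)
E
```

```text
t 6.88 pos [0.5208 0.3005 0.2598] yaw_y 14.04 j6 0.15 F [ 0.   0.3 -1.6] g 0.082
  off [-1.2 -1.6  7.3] twist 0.0007 ( 0.0 deg)
```

View pics/rack3.png

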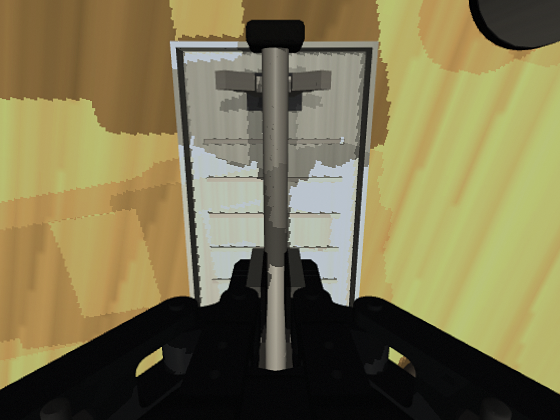

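The rod, centred at u=275.5, lies between the fork's horns at (216..331,80), less than 1 mm off centre. I'll lower the last 7–8 mm.

play_rows --increments '[{"offset": [0, -0.5, 2], "twist": 0, "grip": 0}, {"offset": [0, -0.5, 4], "twist": 0, "grip": 0}, {"offset": [0, -0.5, 6], "twist": 0, "grip": 0}, {"offset": [0, -0.5, 7], "twist": 0, "grip": 0}, {"offset": [0, -0.5, 7], "twist": 0, "grip": 0}]'

```text
time: 7.3
tool_pos: [0.5204, 0.3004, 0.2532]
tool_rot: [0.0, 0.615, 0.788, 0.0]
contact_force: [-2.4, -0.3, 1.2]
gripper_width: 0.088
```

play_rows --increments '[{"offset": [0, 0, 0.7], "twist": 0, "grip": 0}, {"offset": [0, 0, 0.7], "twist": 0, "grip": 0}]'

```text
time: 7.47
tool_pos: [0.5204, 0.3005, 0.2531]
tool_rot: [0.0, 0.615, 0.788, 0.0]
contact_force: [-3.4, -2.2, 5.6]
gripper_width: 0.085
```

play_rows --increments '[{"offset": [0, 0, 0], "twist": 0, "grip": 0.1}, {"offset": [0, 0, 0], "twist": 0, "grip": 0.14}, {"offset": [0, 0, 0], "twist": 0, "grip": 0.2}, {"offset": [0, 0, 0], "twist": 0, "grip": 0.4}, {"offset": [0, 0, 0], "twist": 0, "grip": 0.6}]'

```text
time: 7.88
tool_pos: [0.5202, 0.3003, 0.2516]
tool_rot: [-0.0, 0.615, 0.788, -0.0]
contact_force: [-0.1, 0.6, 0.4]
gripper_width: 0.472
```

play_rows --increments '[{"offset": [0, 0, 0], "twist": 0, "grip": 0.7}, {"offset": [0, 0, -10], "twist": 0, "grip": 0.7}, {"offset": [0, 0, -40], "twist": 0, "grip": 0.7}, {"offset": [0, 0, -80], "twist": 0, "grip": 0.8}, {"offset": [0, 0, -110], "twist": 0, "grip": 0.9}]'

```text
time: 8.3
tool_pos: [0.5203, 0.3004, 0.365]
tool_rot: [0.0, 0.615, 0.788, 0.001]
contact_force: [0.3, 0.1, 0.4]
gripper_width: 0.898
```

```bash
python3 - <<'E'
from h import *
f=shot("wrist","rack4"); find(["bar"],"wrist",("tip","box"))
manip.grab_frame("top"); find(["bar","tongs","tongs_grip","tongs_tip","tong_rest","pan","whistle","green_whistle"],"top",("tip",))
plan([0.475,-0.25,0.36],88)
E
```

```text
wrist bar tip [(0.72, [0.5234, 0.2998, 0.0886])]
wrist bar box [(0.55, [0.5198, 0.3158, 0.091]), (0.36, [0.7825, 0.1125, 0.0309])]
top bar tip [(0.71, [0.522, 0.3023, 0.0873])]
top tongs tip [(0.66, [0.3861, -0.3171, 0.0229]), (0.42, [0.5703, -0.3024, 0.0307])]
top tongs_grip tip [(0.78, [0.4749, -0.3146, 0.0302])]
top tongs_tip tip [(0.57, [0.5694, -0.3074, 0.0323])]
top tong_rest tip [(0.76, [0.4842, -0.3123, -0.0007])]
top pan tip [(0.76, [0.6061, 0.0331, -0.001]), (0.42, [0.4862, -0.3124, -0.002])]
top whistle tip [(0.69, [0.6004, -0.0128, 0.0575])]
top green_whistle tip [(0.69, [0.6051, 0.0799, 0.058])]
t 8.9 pos [0.5201 0.3003 0.3609] yaw_y 14.04 j6 0.15 F [ 0.1  0.1 -0.6] g 0.898
  off [-522.9 -177.3    1.4] twist -1.2909 ( -74.0 deg)
```

View pics/rack4.png

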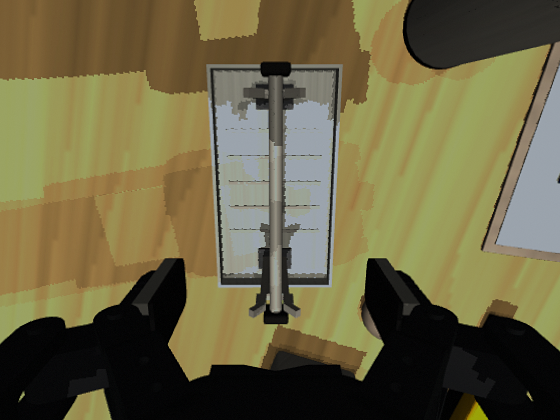

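The bar lies in both forks: caps at (276,68) and (276,317), outside the horns at rows 92 and 310. Next I'll go to the tongs.

play_rows --increments '[{"offset": [-38, -15, 0], "twist": -0.093, "grip": 1}, {"offset": [-76, -30, 0], "twist": -0.186, "grip": 1}, {"offset": [-115, -45, 0], "twist": -0.279, "grip": 1}, {"offset": [-153, -60, 0], "twist": -0.372, "grip": 1}, {"offset": [-191, -75, 0], "twist": -0.465, "grip": 1}]'

```text
time: 9.32
tool_pos: [0.4931, 0.0954, 0.3617]
tool_rot: [-0.0, 0.415, 0.91, -0.0]
contact_force: [0.4, -0.4, -0.4]
gripper_width: 0.996
```

play_rows --increments '[{"offset": [-27, -31, 0], "twist": -0.093, "grip": 1}, {"offset": [-55, -61, 0], "twist": -0.186, "grip": 1}, {"offset": [-82, -92, 0], "twist": -0.279, "grip": 1}, {"offset": [-110, -122, 0], "twist": -0.372, "grip": 1}, {"offset": [-137, -153, 0], "twist": -0.465, "grip": 1}]'

```text
time: 9.73
tool_pos: [0.4664, -0.1085, 0.362]
tool_rot: [0.0, 0.194, 0.981, -0.0]
contact_force: [0.6, -0.1, 0.3]
gripper_width: 0.999
```

play_rows --increments '[{"offset": [-11, -40, 0], "twist": -0.093, "grip": 1}, {"offset": [-22, -80, 0], "twist": -0.186, "grip": 1}, {"offset": [-32, -119, 0], "twist": -0.279, "grip": 1}, {"offset": [-43, -159, 0], "twist": -0.372, "grip": 1}, {"offset": [-54, -198, 0], "twist": -0.465, "grip": 1}]'

```text
time: 10.15
tool_pos: [0.4397, -0.3123, 0.3618]
tool_rot: [0.0, -0.037, 0.999, 0.0]
contact_force: [0.5, 0.2, -0.0]
gripper_width: 1.0
```

play_rows --increments '[{"offset": [0, 0, 0], "twist": 0, "grip": 1}, {"offset": [0, 0, 0], "twist": 0, "grip": 1}, {"offset": [0, 0, 0], "twist": 0, "grip": 1}, {"offset": [0, 0, 0], "twist": 0, "grip": 1}]'

```text
time: 10.48
tool_pos: [0.4408, -0.3093, 0.3617]
tool_rot: [-0.0, -0.035, 0.999, 0.0]
contact_force: [0.2, 0.2, -0.3]
gripper_width: 0.999
```

```bash
python3 - <<'E'
from h import *
import json
c=manip.get_calibration("wrist"); json.dump({k:(v.tolist() if hasattr(v,'tolist') else v) for k,v in c.items()},open("tongs.json","w"))
f=shot("wrist","tongs1"); find(["tongs","tongs_grip","tongs_tip","tong_rest"],"wrist",("tip",))
plan([0.475,-0.315,0.2],94)
E
```

```text
wrist tongs tip [(0.96, [0.3892, -0.3234, 0.0208])]
wrist tongs_grip tip []
wrist tongs_tip tip []
wrist tong_rest tip [(0.88, [0.4818, -0.3115, 0.0002])]
t 10.73 pos [ 0.4409 -0.3093  0.3621] yaw_y 94.05 j6 -2.39 F [ 1.  -0.2 -0.4] g 0.998
  off [-33.6  -8.1 162.1] twist 0.0008 ( 0.0 deg)
```

View pics/tongs1.png

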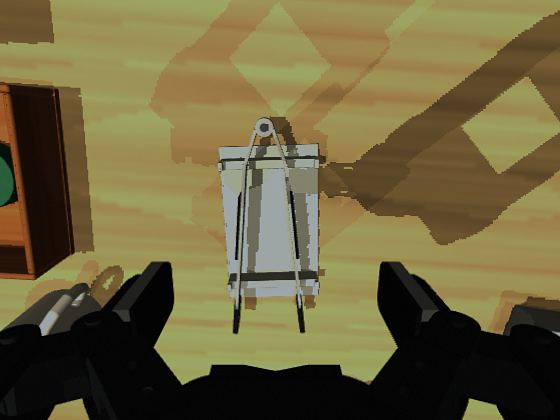

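The hinge is at (264,127), the tip pads end at (236,331) and (303,331), and the sleeves are around (238,230) and (296,230).

```bash
python3 - <<'E'
from h import *
import json
c=json.load(open("tongs.json"))
h=ray("wrist",264,127,.042,c); L=ray("wrist",236,331,.042,c); Rr=ray("wrist",303,331,.042,c)
m=(L+Rr)/2; d=m-h; print(h,L,Rr,"len",np.linalg.norm(d),"gap",np.linalg.norm(L-Rr),"head",np.degrees(np.arctan2(d[1],d[0])))
s1=ray("wrist",238,230,.035,c);s2=ray("wrist",296,230,.035,c);sm=(s1+s2)/2;e=sm-h
print("sleeve",s1,s2,np.degrees(np.arctan2(e[1],e[0])), np.linalg.norm(e))
yaw=np.degrees(np.arctan2(d[1],d[0])); u=d/np.linalg.norm(d); g=h+.09*u; print("grip",g)
plan([g[0],g[1],.21],90+yaw); plan([g[0],g[1],.184],90+yaw)
im=cv2.imread("pics/tongs1.png"); cv2.imwrite("pics/tongs1c.png",cv2.resize(im[110:345,200:340],None,fx=2.5,fy=2.5,interpolation=cv2.INTER_CUBIC))
E
```

```text
[ 0.38732047 -0.32290465  0.042     ] [ 0.58209015 -0.33799606  0.042     ] [ 0.57750378 -0.27323526  0.042     ] len 0.19325141581353616 gap 0.06492300363468002 head 5.132755544658588
sleeve [ 0.48077568 -0.34107229  0.035     ] [ 0.47703547 -0.28837669  0.035     ] 5.103974231068531 0.09221575880332898
grip [ 0.47695958 -0.31485292  0.042     ]
t 10.73 pos [ 0.4409 -0.3093  0.3621] yaw_y 94.05 j6 -2.39 F [ 1.  -0.2 -0.4] g 0.998
  off [-35.6  -8.1 152.1] twist -0.0189 ( -1.1 deg)
t 10.73 pos [ 0.4409 -0.3093  0.3621] yaw_y 94.05 j6 -2.39 F [ 1.  -0.2 -0.4] g 0.998
  off [-35.6  -8.  178.1] twist -0.0189 ( -1.1 deg)
```

View pics/tongs1c.png

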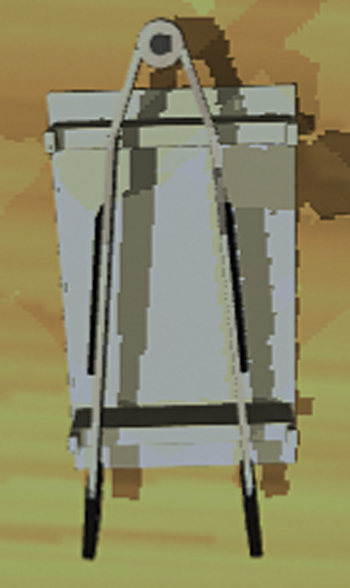

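play_rows --increments '[{"offset": [-18, -4, 35], "twist": -0.01, "grip": 1}, {"offset": [-36, -8, 65], "twist": -0.019, "grip": 1}, {"offset": [-36, -8, 100], "twist": -0.019, "grip": 1}, {"offset": [-36, -8, 130], "twist": -0.019, "grip": 1}, {"offset": [-36, -8, 150], "twist": -0.019, "grip": 1}]'

```text
time: 11.15
tool_pos: [0.4765, -0.3143, 0.2084]
tool_rot: [-0.002, -0.045, 0.999, 0.002]
contact_force: [-0.3, -0.2, -0.8]
gripper_width: 0.999
```

play_rows --increments '[{"offset": [0, 0, 10], "twist": 0, "grip": 1}, {"offset": [0, 0, 20], "twist": 0, "grip": 0.9}, {"offset": [0, 0, 26], "twist": 0, "grip": 0.8}, {"offset": [0, 0, 26], "twist": 0, "grip": 0.7}, {"offset": [0, 0, 26], "twist": 0, "grip": 0.65}]'

```text
time: 11.57
tool_pos: [0.4775, -0.316, 0.1871]
tool_rot: [0.001, -0.044, 0.999, -0.001]
contact_force: [-0.1, 0.3, -0.9]
gripper_width: 0.651
```

play_rows --increments '[{"offset": [0, 0, 0], "twist": 0, "grip": 0.6}, {"offset": [0, 0, 0], "twist": 0, "grip": 0.56}, {"offset": [0, 0, 0], "twist": 0, "grip": 0.53}, {"offset": [0, 0, 0], "twist": 0, "grip": 0.53}, {"offset": [0, 0, 0], "twist": 0, "grip": 0.53}]'

```text
time: 11.98
tool_pos: [0.4779, -0.3165, 0.1883]
tool_rot: [0.001, -0.044, 0.999, -0.001]
contact_force: [-0.4, -0.1, 4.9]
gripper_width: 0.536
```

```bash
python3 - <<'E'
from h import *
f=shot("wrist","tongs2")
plan([0.477,-0.315,.184],95.1)
E
```

```text
t 12.03 pos [ 0.4779 -0.3165  0.1883] yaw_y 95.05 j6 -2.37 F [-0.6  0.9  6.3] g 0.533
  off [0.8 1.6 4.3] twist -0.001 ( -0.1 deg)
```

View pics/tongs2.png

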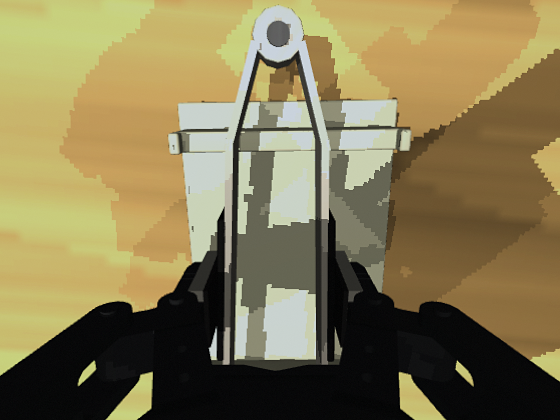

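The tongs sit centred in the jaws, with the hinge at (278,33), the sleeves between the pads and the arms slightly open. I'll lift them and look at the whistles from the side.

play_rows --increments '[{"offset": [0, 0, -6], "twist": 0, "grip": 0.53}, {"offset": [0, 0, -20], "twist": 0, "grip": 0.53}, {"offset": [0, 0, -45], "twist": 0, "grip": 0.53}, {"offset": [0, 0, -75], "twist": 0, "grip": 0.53}, {"offset": [0, 0, -100], "twist": 0, "grip": 0.53}]'

```text
time: 12.45
tool_pos: [0.4769, -0.3156, 0.2876]
tool_rot: [0.0, -0.044, 0.999, -0.0]
contact_force: [0.3, -0.3, -0.8]
gripper_width: 0.534
```

play_rows --increments '[{"offset": [-15, 17, -7], "twist": 0, "grip": 0.53}, {"offset": [-34, 38, -14], "twist": 0, "grip": 0.53}, {"offset": [-55, 60, -21], "twist": 0, "grip": 0.53}, {"offset": [-72, 80, -28], "twist": 0, "grip": 0.53}, {"offset": [-90, 100, -35], "twist": 0, "grip": 0.53}]'

```text
time: 12.87
tool_pos: [0.5582, -0.207, 0.3216]
tool_rot: [-0.0, -0.044, 0.999, -0.0]
contact_force: [0.2, -0.6, -0.5]
gripper_width: 0.534
```

play_rows --increments '[{"offset": [-20, 22, -7], "twist": 0, "grip": 0.53}, {"offset": [-40, 45, -14], "twist": 0, "grip": 0.53}, {"offset": [-60, 68, -21], "twist": 0, "grip": 0.53}, {"offset": [-78, 88, -28], "twist": 0, "grip": 0.53}, {"offset": [-90, 100, -35], "twist": 0, "grip": 0.53}]'

```text
time: 13.28
tool_pos: [0.6395, -0.0983, 0.3564]
tool_rot: [0.0, -0.045, 0.999, 0.0]
contact_force: [0.6, -0.5, -1.5]
gripper_width: 0.53
```

play_rows --increments '[{"offset": [0, 0, 0], "twist": 0, "grip": 0.53}, {"offset": [0, 0, 0], "twist": 0, "grip": 0.53}, {"offset": [0, 0, 0], "twist": 0, "grip": 0.53}, {"offset": [0, 0, 0], "twist": 0, "grip": 0.53}]'

```text
time: 13.62
tool_pos: [0.638, -0.1015, 0.3552]
tool_rot: [-0.001, -0.044, 0.999, 0.0]
contact_force: [-0.0, -0.1, -1.0]
gripper_width: 0.535
```

```bash
python3 - <<'E'
from h import *
import json
c=manip.get_calibration("wrist"); json.dump({k:(v.tolist() if hasattr(v,'tolist') else v) for k,v in c.items()},open("wh.json","w"))
f=shot("wrist","wh1"); find(["whistle","green_whistle","tongs","pan"],"wrist",("tip",))
manip.grab_frame("top"); find(["tongs_tip","tongs","tongs_grip"],"top",("tip",))
plan([0.6,-0.1,.36],95.1)
E
```

```text
wrist whistle tip [(0.61, [0.6035, -0.0165, 0.0628])]
wrist green_whistle tip [(0.62, [0.6079, 0.077, 0.0608])]
wrist tongs tip [(0.92, [0.5477, -0.1091, 0.1906]), (0.36, [0.6112, 0.0278, -0.003])]
wrist pan tip [(0.88, [0.6131, 0.0302, 0.0019]), (0.67, [0.5447, -0.1096, 0.1916])]
top tongs_tip tip [(0.29, [0.6078, 0.0764, 0.0627])]
top tongs tip [(0.63, [0.5218, 0.3004, 0.0872])]
top tongs_grip tip [(0.38, [0.6341, -0.1002, 0.1982])]
t 14.07 pos [ 0.6387 -0.1008  0.356 ] yaw_y 95.04 j6 -1.93 F [-0.5  0.5 -1.2] g 0.529
  off [38.5  4.2 -4. ] twist -0.0011 ( -0.1 deg)
```

View pics/wh1.png

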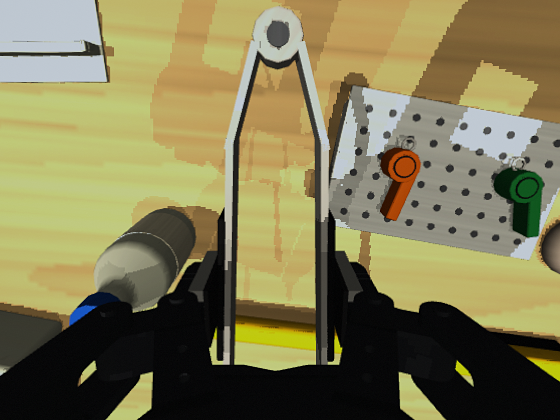

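The orange drum's centre is at (404,166), with its mouthpiece end at (393,218). The green drum's centre is at (524,187). The hinge is at (278,33) and the pan's near-left corner at (352,86).

```bash
python3 - <<'E'
from h import *
import json
c=json.load(open("wh.json"))
o=ray("wrist",404,166,.08,c); e=ray("wrist",393,216,.075,c); g=ray("wrist",524,187,.08,c)
d=e-o; print("orange",o,"end",e,np.hypot(*d[:2]),"head",np.degrees(np.arctan2(d[1],d[0]))-10.6,"green",g,np.hypot(*(g-o)[:2]))
p=ray("wrist",352,86,.06,c);q=ray("wrist",333,224,.06,c);print("pan edge",p,q,np.hypot(*(p-q)[:2]),np.degrees(np.arctan2(*(q-p)[[1,0]])))
s=manip.state();h=ray("wrist",278,33,s["tool_pos"][2]-.146,c);print("hinge",h)
M=rot(s["tool_rot"]);print("hinge in tool",M.T@(h-s["tool_pos"]))
im=cv2.imread("pics/wh1.png"); cv2.imwrite("pics/wh1c.png",cv2.resize(im[70:270,320:560],None,fx=3,fy=3,interpolation=cv2.INTER_CUBIC))
E
```

```text
orange [ 0.60028016 -0.01362238  0.08      ] end [ 0.63923712 -0.01267849  0.075     ] 0.03896838651532378 head -9.212053871671685 green [0.60801924 0.07404849 0.08      ] 0.08801178969805051
pan edge [ 0.54875003 -0.05438283  0.06      ] [ 0.65450419 -0.05384412  0.06      ] 0.1057555298205684 0.29186558992873063
hinge [ 0.54678129 -0.10929798  0.21000964]
hinge in tool [ 0.09228604 -0.0003587   0.14599933]
```

The picture limit is reached, so I'll rely on numbers from here on. I'll move to a hover above the whistle.

play_rows --increments '[{"offset": [20, 18, 0], "twist": 0.03, "grip": 0.53}, {"offset": [45, 40, 0], "twist": 0.07, "grip": 0.53}, {"offset": [72, 64, 0], "twist": 0.11, "grip": 0.53}, {"offset": [98, 87, 0], "twist": 0.15, "grip": 0.53}, {"offset": [119, 106, 0], "twist": 0.175, "grip": 0.53}]'

```text
time: 14.48
tool_pos: [0.5092, -0.0045, 0.3557]
tool_rot: [-0.0, 0.044, 0.999, 0.0]
contact_force: [0.5, 0.5, -2.3]
gripper_width: 0.529
```

play_rows --increments '[{"offset": [0, 0, 15], "twist": 0, "grip": 0.53}, {"offset": [0, 0, 35], "twist": 0, "grip": 0.53}, {"offset": [0, 0, 60], "twist": 0, "grip": 0.53}, {"offset": [0, 0, 80], "twist": 0, "grip": 0.53}, {"offset": [0, 0, 86], "twist": 0, "grip": 0.53}]'

```text
time: 14.9
tool_pos: [0.5094, -0.0052, 0.2665]
tool_rot: [-0.003, 0.043, 0.999, 0.0]
contact_force: [-0.2, 0.6, -2.6]
gripper_width: 0.531
```

play_rows --increments '[{"offset": [0, 0, 0], "twist": 0, "grip": 0.53}, {"offset": [0, 0, 0], "twist": 0, "grip": 0.53}, {"offset": [0, 0, 0], "twist": 0, "grip": 0.53}]'

```text
time: 15.15
tool_pos: [0.5117, -0.0057, 0.2718]
tool_rot: [0.001, 0.043, 0.999, -0.0]
contact_force: [-0.8, -0.2, -0.2]
gripper_width: 0.534
```

```bash
cat > chk.py <<'E'
from h import *
def org(cam):
    f=manip.grab_frame(cam); H=cv2.cvtColor(f,cv2.COLOR_BGR2HSV)
    m=cv2.inRange(H,(3,170,90),(16,255,255)); n,l,st,ce=cv2.connectedComponentsWithStats(m)
    print(cam,"orange blobs",[(st[i].tolist(),ce[i].round(1).tolist()) for i in range(1,n) if st[i,4]>15])
    return f
E
python3 - <<'E'
from chk import *
for cam in ("scene","top"):
    f=org(cam); cv2.imwrite(f"pics/h_{cam}.png",f); find(["tongs_tip","tongs","tongs_grip","whistle","green_whistle"],cam,("tip",))
f=manip.grab_frame("wrist"); find(["tongs","tongs_tip","whistle"],"wrist",("tip",))
c=manip.get_calibration("scene"); T=np.array(c["T"]);print(T[:3,3])
plan([0.5106,-.0058,.266],85)
E
```

```text
scene orange blobs [([449, 28, 22, 14, 104], [459.6, 34.3]), ([194, 75, 12, 11, 23], [200.8, 80.7]), ([275, 210, 11, 10, 31], [280.7, 214.9])]
scene tongs_tip tip [(0.61, [0.6015, -0.0156, 0.1212]), (0.55, [0.6013, -0.0134, 0.06])]
scene tongs tip [(0.95, [0.4192, 0.0018, 0.1067])]
scene tongs_grip tip [(0.75, [0.7852, 0.0142, -0.0005]), (0.59, [0.5111, -0.0068, 0.1148])]
scene whistle tip [(0.54, [0.5999, -0.0132, 0.0598])]
scene green_whistle tip [(0.55, [0.6085, 0.0777, 0.0615])]
top orange blobs [([504, 262, 16, 23, 49], [514.4, 272.5])]
top tongs_tip tip []
top tongs tip []
top tongs_grip tip [(0.6, [0.7853, 0.0144, -0.0008]), (0.53, [0.5053, -0.0043, 0.1121])]
top whistle tip [(0.32, [0.6094, 0.0307, -0.001])]
top green_whistle tip [(0.62, [0.6064, 0.0791, 0.0591])]
wrist tongs tip [(0.71, [0.4205, 0.0012, 0.1049])]
wrist tongs_tip tip []
wrist whistle tip [(0.5, [0.6007, -0.0147, 0.0596])]
[1.04717309 0.41974614 1.11688935]
t 15.95 pos [ 0.5109 -0.0055  0.27  ] yaw_y 85.03 j6 -1.64 F [ 1.  -0.3 -0.8] g 0.532
  off [ 0.2 -0.3  4. ] twist 0.0005 ( 0.0 deg)
```

play_rows --increments '[{"offset": [0, 0, 10], "twist": 0, "grip": 0.53}, {"offset": [0, 0, 20], "twist": 0, "grip": 0.53}, {"offset": [0, 0, 28], "twist": 0, "grip": 0.53}, {"offset": [0, 0, 34], "twist": 0, "grip": 0.53}, {"offset": [0, 0, 38], "twist": 0, "grip": 0.53}]'

```text
time: 16.37
tool_pos: [0.5103, -0.0055, 0.2301]
tool_rot: [-0.001, 0.043, 0.999, 0.0]
contact_force: [-0.2, -0.6, -1.5]
gripper_width: 0.527
```

play_rows --increments '[{"offset": [0, 0, 0], "twist": 0, "grip": 0.53}, {"offset": [0, 0, 0], "twist": 0, "grip": 0.53}, {"offset": [0, 0, 0], "twist": 0, "grip": 0.53}]'

```text
time: 16.62
tool_pos: [0.5111, -0.0056, 0.2323]
tool_rot: [0.0, 0.043, 0.999, -0.0]
contact_force: [-0.4, -0.4, -1.2]
gripper_width: 0.531
```

```bash
python3 - <<'E'
from chk import *
for cam in ("scene",):
    f=org(cam); cv2.imwrite(f"pics/h_{cam}2.png",f); find(["tongs_tip","tongs","tongs_grip","whistle","green_whistle"],cam,("tip",))
plan([0.5106,-.0058,.229],85)
E
```

```text
scene orange blobs [([450, 28, 20, 14, 98], [459.9, 34.5]), ([189, 73, 9, 11, 19], [192.1, 77.1]), ([193, 76, 13, 11, 23], [200.2, 81.4]), ([275, 211, 13, 9, 28], [281.3, 215.0])]
scene tongs_tip tip [(0.74, [0.6006, -0.0163, 0.0809]), (0.45, [0.61, 0.0291, 0.003])]
scene tongs tip [(0.75, [0.4158, 0.0033, 0.0675])]
scene tongs_grip tip [(0.8, [0.514, -0.0072, 0.0739]), (0.68, [0.5994, -0.0145, 0.0832])]
scene whistle tip [(0.48, [0.6014, -0.0154, 0.0606])]
scene green_whistle tip [(0.7, [0.511, -0.008, 0.0765]), (0.67, [0.6094, 0.0766, 0.0605])]
t 16.92 pos [ 0.511  -0.0056  0.2324] yaw_y 85.03 j6 -1.64 F [ 0.3  0.4 -0.6] g 0.533
  off [ 0.4 -0.3  3.4] twist 0.0005 ( 0.0 deg)
```

play_rows --increments '[{"offset": [0, 0, 2], "twist": 0, "grip": 0.52}, {"offset": [0, 0, 2], "twist": 0, "grip": 0.5}, {"offset": [0, 0, 2], "twist": 0, "grip": 0.48}, {"offset": [0, 0, 2], "twist": 0, "grip": 0.46}, {"offset": [0, 0, 2], "twist": 0, "grip": 0.44}]'

```text
time: 17.33
tool_pos: [0.5109, -0.0055, 0.23]
tool_rot: [-0.0, 0.043, 0.999, 0.0]
contact_force: [0.6, -0.2, -0.8]
gripper_width: 0.441
```

play_rows --increments '[{"offset": [0, 0, 0], "twist": 0, "grip": 0.42}, {"offset": [0, 0, 0], "twist": 0, "grip": 0.4}, {"offset": [0, 0, 0], "twist": 0, "grip": 0.38}, {"offset": [0, 0, 0], "twist": 0, "grip": 0.36}, {"offset": [0, 0, 0], "twist": 0, "grip": 0.34}]'

```text
time: 17.75
tool_pos: [0.5109, -0.0056, 0.2301]
tool_rot: [0.0, 0.043, 0.999, -0.0]
contact_force: [-0.2, -0.5, 0.8]
gripper_width: 0.417
```

play_rows --increments '[{"offset": [0, 0, 0], "twist": 0, "grip": 0.32}, {"offset": [0, 0, 0], "twist": 0, "grip": 0.32}, {"offset": [0, 0, 0], "twist": 0, "grip": 0.32}]'

```text
time: 18.0
tool_pos: [0.5109, -0.0056, 0.2301]
tool_rot: [0.0, 0.043, 0.999, -0.0]
contact_force: [0.1, 0.6, -0.2]
gripper_width: 0.416
```

```bash
python3 - <<'E'
from chk import *
for cam in ("scene",):
    f=org(cam); find(["tongs_tip","tongs","whistle","green_whistle"],cam,("tip",))
plan([0.5106,-.0058,.229],85)
E
```

```text
scene orange blobs [([450, 28, 20, 14, 98], [459.7, 34.4]), ([190, 73, 10, 11, 23], [193.1, 76.7]), ([196, 75, 10, 10, 20], [201.2, 80.6])]
scene tongs_tip tip [(0.63, [0.597, -0.0146, 0.076])]
scene tongs tip [(0.67, [0.4161, 0.0035, 0.0654]), (0.26, [0.4184, 0.0065, 0.0621])]
scene whistle tip [(0.44, [0.5998, -0.0118, 0.0608])]
scene green_whistle tip [(0.71, [0.512, 0.2983, 0.0041]), (0.64, [0.607, 0.0759, 0.0586])]
t 18.25 pos [ 0.5109 -0.0056  0.2301] yaw_y 85.02 j6 -1.64 F [-1.4  0.6  0.7] g 0.416
  off [ 0.3 -0.3  1.1] twist 0.0004 ( 0.0 deg)
```

The grip stopped at 0.416, which matches arms parallel on the 24 mm drum. I'll lift slowly.

play_rows --increments '[{"offset": [0, 0, 0], "twist": 0, "grip": 0.28}, {"offset": [0, 0, -3], "twist": 0, "grip": 0.25}, {"offset": [0, 0, -8], "twist": 0, "grip": 0.25}, {"offset": [0, 0, -16], "twist": 0, "grip": 0.25}, {"offset": [0, 0, -25], "twist": 0, "grip": 0.25}]'

```text
time: 18.67
tool_pos: [0.5106, -0.0055, 0.2553]
tool_rot: [-0.001, 0.043, 0.999, 0.0]
contact_force: [1.3, 0.1, -0.5]
gripper_width: 0.418
```

play_rows --increments '[{"offset": [0, 0, -5], "twist": 0, "grip": 0.25}, {"offset": [0, 0, -8], "twist": 0, "grip": 0.25}, {"offset": [0, 0, -8], "twist": 0, "grip": 0.25}, {"offset": [0, 0, -8], "twist": 0, "grip": 0.25}]'

```text
time: 19.0
tool_pos: [0.5109, -0.0055, 0.2633]
tool_rot: [0.0, 0.043, 0.999, -0.0]
contact_force: [-0.3, -0.2, -1.5]
gripper_width: 0.415
```

```bash
python3 - <<'E'
from chk import *
for cam in ("scene",):
    f=org(cam); find(["tongs_tip","tongs","whistle","green_whistle"],cam,("tip",))
plan([0.5106,-.0058,.229],85)
E
```

```text
scene orange blobs [([450, 28, 20, 14, 103], [459.7, 34.4]), ([190, 73, 9, 11, 19], [192.7, 76.9]), ([197, 74, 9, 11, 21], [201.6, 79.6])]
scene tongs_tip tip [(0.65, [0.5988, -0.0147, 0.1105])]
scene tongs tip [(0.62, [0.4164, 0.0039, 0.0987])]
scene whistle tip [(0.58, [0.6037, -0.0145, 0.0943])]
scene green_whistle tip [(0.55, [0.6087, 0.0773, 0.0567]), (0.54, [0.6114, -0.5222, 0.0006])]
t 19.25 pos [ 0.5107 -0.0055  0.2625] yaw_y 85.02 j6 -1.64 F [-0.1 -0.4 -1.4] g 0.416
  off [ 0.  -0.3 33.5] twist 0.0004 ( 0.0 deg)
```

play_rows --increments '[{"offset": [0, 0, -8], "twist": 0, "grip": 0.25}, {"offset": [0, 0, -22], "twist": 0, "grip": 0.25}, {"offset": [0, 0, -38], "twist": 0, "grip": 0.25}, {"offset": [0, 0, -52], "twist": 0, "grip": 0.25}, {"offset": [0, 0, -60], "twist": 0, "grip": 0.25}]'

```text
time: 19.67
tool_pos: [0.5114, -0.0056, 0.3254]
tool_rot: [0.001, 0.043, 0.999, -0.0]
contact_force: [1.0, 0.4, -1.4]
gripper_width: 0.415
```

play_rows --increments '[{"offset": [4, 8, 0], "twist": 0, "grip": 0.25}, {"offset": [10, 23, 0], "twist": 0, "grip": 0.25}, {"offset": [18, 45, 0], "twist": 0, "grip": 0.25}, {"offset": [27, 70, 0], "twist": 0, "grip": 0.25}, {"offset": [36, 96, 0], "twist": 0, "grip": 0.25}]'

```text
time: 20.08
tool_pos: [0.4823, 0.0943, 0.322]
tool_rot: [-0.001, 0.044, 0.999, 0.0]
contact_force: [0.5, 1.0, -1.3]
gripper_width: 0.413
```

play_rows --increments '[{"offset": [9, 26, 0], "twist": 0, "grip": 0.25}, {"offset": [18, 52, 0], "twist": 0, "grip": 0.25}, {"offset": [27, 78, 0], "twist": 0, "grip": 0.25}, {"offset": [36, 104, 0], "twist": 0, "grip": 0.25}, {"offset": [45, 130, 0], "twist": 0, "grip": 0.25}]'

```text
time: 20.5
tool_pos: [0.4485, 0.2281, 0.322]
tool_rot: [-0.001, 0.043, 0.999, -0.0]
contact_force: [1.4, 0.4, -1.2]
gripper_width: 0.416
```

play_rows --increments '[{"offset": [9, 24, 0], "twist": 0, "grip": 0.25}, {"offset": [17, 45, 0], "twist": 0, "grip": 0.25}, {"offset": [23, 62, 0], "twist": 0, "grip": 0.25}, {"offset": [26, 73, 0], "twist": 0, "grip": 0.25}, {"offset": [27, 78, 0], "twist": 0, "grip": 0.25}]'

```text
time: 20.92
tool_pos: [0.4287, 0.308, 0.3222]
tool_rot: [-0.001, 0.042, 0.999, -0.0]
contact_force: [-0.6, 0.6, -1.3]
gripper_width: 0.414
```

play_rows --increments '[{"offset": [0, 0, 0], "twist": 0, "grip": 0.25}, {"offset": [0, 0, 0], "twist": 0, "grip": 0.25}, {"offset": [0, 0, 0], "twist": 0, "grip": 0.25}, {"offset": [0, 0, 0], "twist": 0, "grip": 0.25}, {"offset": [0, 0, 0], "twist": 0, "grip": 0.25}]'

```text
time: 21.33
tool_pos: [0.4299, 0.306, 0.323]
tool_rot: [0.0, 0.044, 0.999, -0.0]
contact_force: [0.1, -0.1, -1.8]
gripper_width: 0.417
```

```bash
python3 - <<'E'
from chk import *
for cam in ("scene","top"):
    f=org(cam); find(["tongs_tip","tongs","whistle","bar","green_whistle"],cam,("tip",))
plan([0.430,.307,.322],85); print(abs(manip.state()["joint_vel"]).max())
E
```

```text
scene orange blobs [([420, 12, 23, 14, 98], [431.8, 18.5]), ([444, 26, 14, 9, 60], [451.4, 29.7]), ([189, 73, 13, 11, 28], [193.6, 76.4]), ([195, 77, 11, 9, 19], [200.6, 81.1])]
scene tongs_tip tip [(0.78, [0.5178, 0.2936, 0.1719])]
scene tongs tip []
scene whistle tip [(0.62, [0.5216, 0.298, 0.1509])]
scene bar tip [(0.62, [0.5193, 0.3005, 0.0912])]
scene green_whistle tip [(0.58, [0.6979, -0.207, -0.0015]), (0.45, [0.6077, 0.074, 0.0605])]
top orange blobs [([504, 262, 16, 23, 51], [514.0, 273.1])]
top tongs_tip tip [(0.8, [0.5223, 0.2985, 0.1656]), (0.25, [0.4845, -0.3118, -0.0008])]
top tongs tip [(0.64, [0.3369, 0.3196, 0.1535]), (0.59, [0.5205, 0.2992, 0.0866])]
top whistle tip [(0.44, [0.5193, 0.2978, 0.1535])]
top bar tip [(0.59, [0.6994, -0.2019, 0.0004]), (0.51, [0.5186, 0.3026, 0.085])]
top green_whistle tip [(0.61, [0.6059, 0.0816, 0.0604])]
t 21.93 pos [0.4296 0.3067 0.323 ] yaw_y 85.03 j6 -1.01 F [ 0.2  0.5 -0.5] g 0.411
  off [-0.4  0.3  1. ] twist 0.0006 ( 0.0 deg)
0.0018076756333132997
```

The whistle is held over the rack centre about 0.15 m up, the bar is seated and everything is still, so I'm handing in.

```bash
python3 -c "
from plant import manip
print(manip.job_done())"
```

```text
the job is handed in; nothing more can be done
None
```

The job is done and handed in at about 22 s of the 72 s allowed; no verdict came back.

**What I did:**
- I laid the bar in both forks, lowered it until it touched, and opened the gripper slowly so it did not drop.
- I took the tongs slightly squeezed, lowered the tips around the orange whistle and closed them on it. The grip stopped at 0.416, which matches the arms being parallel on the drum.
- I lifted the whistle off the pan, carried it over the tray and finished holding it there.

**Last checks:**

| Check | Result |
|---|---|
| Orange whistle position | About (0.520, 0.298, 0.152) m, against a measured rack centre of (0.520, 0.299); underside about 0.15 m up |
| Bar | About (0.519, 0.301) m, axis 85–91 mm up in the two views |
| Green whistle | Within a few mm of its start |
| Arm | At rest, grip still at 0.41 |

- **Disagreements:** One bar height reading, 91 mm in the scene view, is just outside the allowed 81–89 mm. That is within the detector's 4 mm error: the top view gave 85 mm, and a close-up taken right after placing showed the bar down in both forks. Some networks also gave false low-confidence hits, which I discarded.
- **Not checked by eye:** I reached the 12-picture limit before closing the tongs on the whistle. The pinch, lift and final hold were checked only by detector positions and the gripper opening.

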